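# Press the food box lid shut all round

### The job

The lid of the clear food box is on but not fastened: the four sections of its light grey rim, one on each side, still stand proud. With the fingertips, press each section straight down until it clicks shut and is flush with the lid's corners, in any order, then draw clear. Do not pick up, tip or push the box away, and leave the glass jar, the spice jar and the tea light where they are.

Things in the scene. Friction and masses are not known exactly. Their poses are not given: they have to be found in the camera images.
- food_box: Loose clear plastic box of fruit, 135 x 185 mm, with light grey snap-fit lid 150 (own x) x 200 mm (own y); 0.6 to 0.9 kg. Origin: centre of underside, z up. Heights over it: recessed lid panel 68 mm, lip round the panel inside the rim 78, four fixed 30 x 30 mm corners 82, four 26 mm wide springy rim sections between them: 90 proud, 82 (flush with corners) shut. A push sideways slides it.
- front_top (a point): Middle of the top face of the rim section on the box's own -x long side, 137 mm long, 26 mm wide. It moves down with the section, 90 mm above the table when proud, 82 mm when shut; axes as the box. Press straight down here.
- back_top (a point): Middle of the top face of the rim section on the box's own +x long side, 137 mm long, 26 mm wide. It moves down with the section, 90 mm above the table when proud, 82 mm when shut; axes as the box. Press straight down here.
- left_top (a point): Middle of the top face of the rim section on the box's own +y short side, 87 mm long, 26 mm wide. It moves down with the section, 90 mm above the table when proud, 82 mm when shut; axes as the box. Press straight down here.
- right_top (a point): Middle of the top face of the rim section on the box's own -y short side, 87 mm long, 26 mm wide. It moves down with the section, 90 mm above the table when proud, 82 mm when shut; axes as the box. Press straight down here.
- front (a joint): How far the front rim section is down: 0 m standing proud, 0.008 m fully shut. It takes about 8 N to start it down, less as it goes; past the middle (0.004 m) it clicks, pulls itself shut and stays; let go before the middle it springs back up. At 0.008 m it meets a hard stop.
- back (a joint): How far the back rim section is down: 0 m standing proud, 0.008 m fully shut. It takes about 8 N to start it down, less as it goes; past the middle (0.004 m) it clicks, pulls itself shut and stays; let go before the middle it springs back up. At 0.008 m it meets a hard stop.
- left (a joint): How far the left rim section is down: 0 m standing proud, 0.008 m fully shut. It takes about 8 N to start it down, less as it goes; past the middle (0.004 m) it clicks, pulls itself shut and stays; let go before the middle it springs back up. At 0.008 m it meets a hard stop.
- right (a joint): How far the right rim section is down: 0 m standing proud, 0.008 m fully shut. It takes about 8 N to start it down, less as it goes; past the middle (0.004 m) it clicks, pulls itself shut and stays; let go before the middle it springs back up. At 0.008 m it meets a hard stop.
- jar: Open clear glass jar, 63 mm across, 97 mm tall, standing loose near the box. Origin at the centre of its underside, z up. A bystander.
- spice: Spice jar with a screw cap, 42 mm across, 96 mm tall, standing loose near the box. Origin at the centre of its underside, z up. A bystander.
- candle: Tea light in a metal cup, 38 mm across, 15 mm tall, loose near the box. Origin at the centre of its underside, z up. A bystander.

How it is judged:
At the end, for the whole second after the job is handed in: All four rim sections are clicked shut (each more than 6.5 of its 8 mm down); the box stands flat and still on the table, within 40 mm of where it was; jar, spice jar and tea light stand upright within 30 mm of where they were (value of joint each of front, back, left, right above 0.0065 m and angle between food_box's own z axis and vertical below 0.05 rad and height (world z) of food_box below 0.006 m and distance of food_box from where it was at the start of the episode below 0.04 m and linear speed of food_box below 0.01 m/s and distance of each of jar, spice, candle from where it was at the start of the episode below 0.03 m and angle between each of jar, spice, candle's own z axis and vertical below 0.2 rad); the robot touches nothing.
It fails at once if the food box is lifted or tipped (height (world z) of food_box above 0.015 m or angle between food_box's own z axis and vertical above 0.2 rad).
It fails at once if the food box is pushed more than 40 mm away (distance of food_box from where it was at the start of the episode above 0.04 m).
It fails at once if the glass jar is picked up, knocked over or pushed more than 30 mm (distance of jar from where it was at the start of the episode above 0.03 m or angle between jar's own z axis and vertical above 0.4 rad or height (world z) of jar above 0.02 m).
It fails at once if the spice jar is picked up, knocked over or pushed more than 30 mm (distance of spice from where it was at the start of the episode above 0.03 m or angle between spice's own z axis and vertical above 0.4 rad or height (world z) of spice above 0.02 m).
It fails at once if the tea light is picked up, knocked over or pushed more than 30 mm (distance of candle from where it was at the start of the episode above 0.03 m or angle between candle's own z axis and vertical above 0.4 rad or height (world z) of candle above 0.02 m).
It also fails if it takes over 40 s, if anything falls off the work surface, if the arm or the gripper's body presses on something with over 40 N, if the wrist force passes 120 N, or if a joint passes its speed limit or range.

### The arm

A 7-joint arm with a two-finger parallel gripper is mounted at the origin on the work surface; the furniture and walls round the work are solid. World frame = base frame: x ahead of the robot, y to its left, z up, the work surface at z = 0. Lengths are in m, angles in rad, forces in N, time in s.
With the tool pointing down it reaches from about 0.35 to 0.9 m from the base axis. Payload 19.9 kg.
Tool frame: the origin (TCP) lies at the very end of the fingers, on their centre line; the grasp point (between the pads) lies 19 mm behind it; z points along the fingers, y is the line along which they close (so a half turn about z gives the same grasp; the last joint's range is limited). The gripper opens to 85 mm and grips with 20 to 120 N. Pads are 22 mm wide; open, the fingers measure 114 mm over their backs; the gripper's body (76 mm by 85 mm) begins 54 mm behind the grasp point. The pads swing forward as they close: fully open they stand 13 mm farther back than shut.
Start: joints at [-1.359, 0.417, -0.01, 1.614, 0.005, 1.111, -0.053], TCP at [0.156, 0.605, 0.208] pointing down, gripper open.
Joint ranges: [-2.81, 2.81], [-0.39, 2.02], [-1.27, 1.25], [0.06, 2.57], [-1.19, 4.33], [0.19, 2], [-2.82, 2.82]. Speed limits (rad/s): [1.89, 1.89, 2.39, 2.39, 3.01, 3.01, 3.01].

### API

Orientations are given as [roll, pitch, yaw] about the fixed x, y, z axes, in that order (R = Rz(yaw) Ry(pitch) Rx(roll)).
In Python, from rig import manip gives the robot as it stands.
- The arm moves only by the shell command python3 -m pendant 'ROWS' [FORCE]. ROWS is JSON, one flat list of numbers, 5 for each row, row after row: the shift along the tool's x, y, z as a fraction of full scale, then the turn about the tool's z as a fraction of full scale, then the closure, from 0 (fully open) to 1 (shut). A call has 1 to 5 rows; each row shifts and turns the commanded pose from where the row before left it, along the tool's axes as they then stand; what a row does not reach is not made up. Full scale, the value 1, is 0.05 m for a shift and 0.1 rad for a turn. A row lasts 1/8 s, in which the tool goes at most 62.5 mm and 10.7 degrees, less where a joint would pass 70% of its speed; a pose out of reach is approached as far as the arm can. A call with a number of a shift or a turn outside -1 to 1 is refused whole. A call with a gripper value outside its range is refused whole. The fingers move at their own pace and stop on an object; FORCE is the grip in N (left out, the last holds). Time passes only in rows, so rows that do not move let the fingers close. It gives the time, the measured TCP pose, the force, the opening and the grip force at its end, in the units of the state.
- manip.observe(): the state, without advancing time (a new reading comes with each control period).
- manip.capture(name): name is "scene" or "top" or "wrist"; returns a dict with "color" (420x560x3 uint8, blue, green, red), "fx", "fy", "cx", "cy" (pixels), "world_to_cam" (4x4, takes a point from world to camera coordinates). Camera axes: x right, y down, z forward; pixel columns grow to the right and rows downward; lengths in m; the calibration is good to about 2 mm. A picture is of the moment at which its call begins. There is no depth.
- manip.finish_job(): hands the job in; it is judged then, once.
The state is a dict: "clock": time; "qpos": joint angles; "joint_velocities": joint speeds; "joint_efforts": joint torques, N m; "position": TCP position; "orientation": TCP orientation; "force": force on the tool from outside, world axes, zero at the start; "wrist_torque": the same for the moment, N m; "width": finger opening in m; "grasp_force": force on a finger pad.
Only numpy, scipy, OpenCV 4.12 (cv2) and the standard library are available. Lean on these libraries where they do the work, as an engineer would, in place of code of your own. Each camera call takes 0.05 s, during which the arm holds its last target. There are 200 camera calls.

## Working session

There is one attempt and no reset: what is moved stays moved. The work goes in short steps, Python scripts to look and compute and a shell command to move; the robot and the scene stay as the last step left them, time stands still between calls to the robot, and variables do not carry over. Pictures are saved under pics/ and viewed, at most 10 in all, crops included, and the job is handed in when it is done.

```bash
mkdir -p pics; python3 - <<'E'
from rig import manip
import cv2,numpy as np
s=manip.observe();print({k:np.round(v,3).tolist() for k,v in s.items()})
for n in("top","scene"):
    c=manip.capture(n);cv2.imwrite(f"pics/{n}1.png",c["color"]);print(n,c["fx"],c["cx"],c["cy"],np.round(c["world_to_cam"],3).tolist())
E
```

```text
{'clock': 0.0, 'qpos': [-1.36, 0.418, -0.01, 1.614, 0.005, 1.111, -0.053], 'joint_velocities': [0.002, -0.001, 0.001, 0.001, 0.0, 0.003, 0.0], 'joint_efforts': [0.0, -86.446, 0.679, -43.489, 0.019, 0.007, 0.0], 'position': [0.156, 0.605, 0.208], 'orientation': [-3.14, 0.0, 2.889], 'force': [0.259, 0.29, -1.293], 'wrist_torque': [0.016, 0.022, 0.043], 'grasp_force': 0.0, 'width': 0.085}
top 478.50733479218286 274.3461210497596 210.077793350471 [[-0.03, -1.0, -0.006, 0.042], [-0.998, 0.03, -0.062, 0.584], [0.062, 0.004, -0.998, 1.2], [0.0, 0.0, 0.0, 1.0]]
scene 464.81483156658965 287.15508523550454 201.9713891688607 [[-0.514, -0.858, -0.006, 0.305], [-0.482, 0.294, -0.825, 0.357], [0.71, -0.422, -0.564, 0.717], [0.0, 0.0, 0.0, 1.0]]
```

View pics/top1.png

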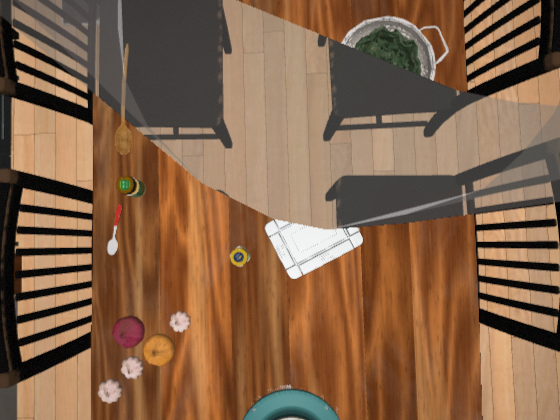

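View pics/scene1.png

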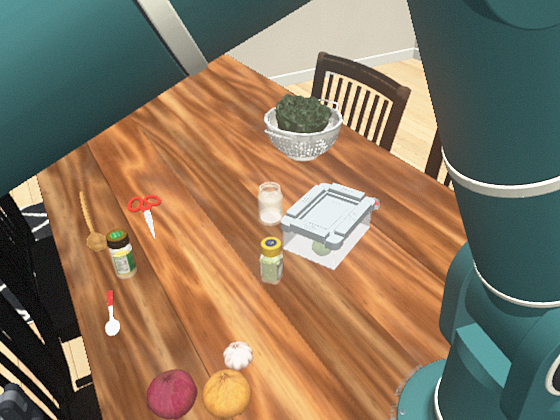

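The top view is partly blocked. It shows the near half of the lid, with corners near (268,230), (295,277) and (362,240), and the spice jar at (240,257). The scene view shows the whole lid, roughly (283-380, 182-250), the glass jar at (270,203) and the spice jar at (271,260). The tea light isn't visible in either.

```bash
python3 - <<'E'
from rig import manip
import cv2,numpy as np
a=cv2.imread("pics/top1.png")[190:290,220:380];b=cv2.imread("pics/scene1.png")[170:290,240:400]
f=lambda i:cv2.resize(i,None,fx=5,fy=5,interpolation=cv2.INTER_CUBIC)
cv2.imwrite("pics/sc.png",f(b))
cv2.imwrite("pics/tc.png",f(a))
c=manip.capture("wrist");cv2.imwrite("pics/w1.png",c["color"])
E
```

```text
(no output)
```

View pics/sc.png

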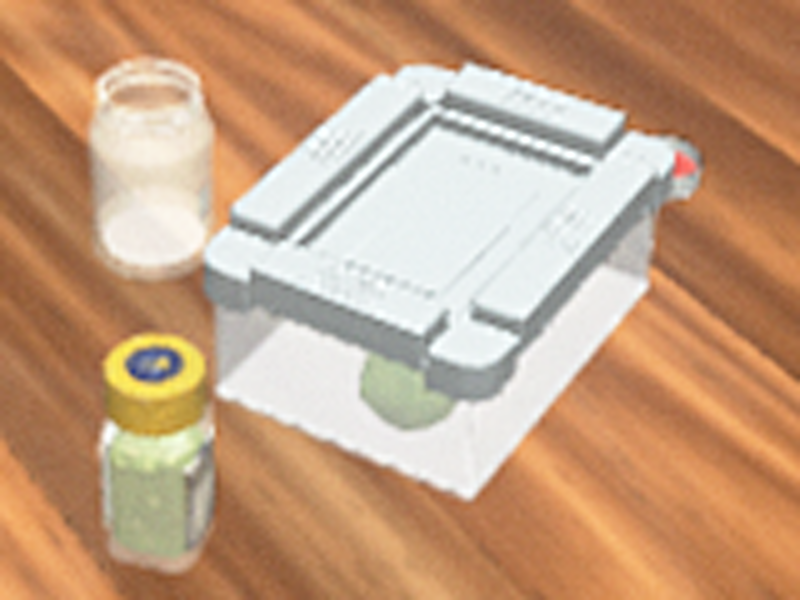

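View pics/tc.png

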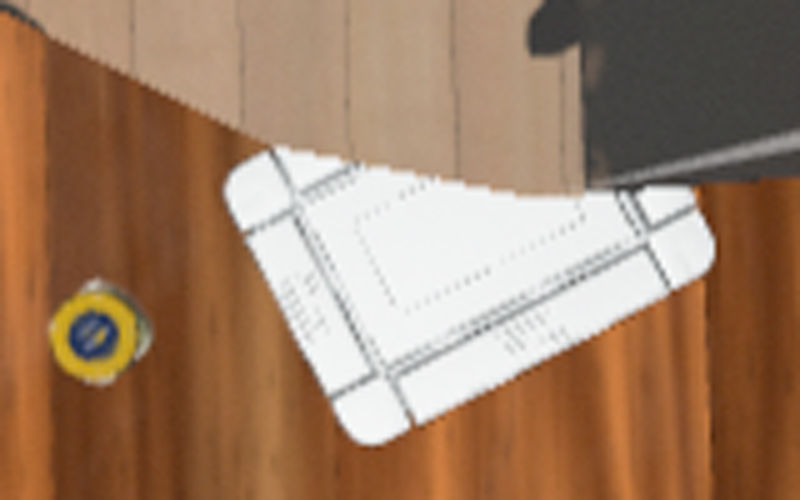

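Both crops are clear. The scene crop shows all four sections, with the tea light behind the far right corner at about (377,203) full-frame, and the top crop shows the left and front outer edges. Next I'll cast these pixels onto their height planes.

```bash
cat > h.py <<'E'
import numpy as np
from rig import manip
def ray(c,p,z):
    M=np.array(c["world_to_cam"]);R,t=M[:3,:3],M[:3,3]
    d=R.T@np.array([(p[0]-c["cx"])/c["fx"],(p[1]-c["cy"])/c["fy"],1]);o=-R.T@t
    return (o+d*(z-o[2])/d[2])[:2]
E
python3 - <<'E'
from h import *
T=manip.capture("top");S=manip.capture("scene")
t=lambda x,y,z=.09:ray(T,(220+x/5,190+y/5),z)
s=lambda x,y,z=.09:ray(S,(240+x/5,170+y/5),z)
f1,f2=t(412,425),t(670,290);l1,l2=t(245,235),t(333,398)
u=(f1-f2)/np.linalg.norm(f1-f2);v=(l1-l2)/np.linalg.norm(l1-l2)
print("yaws",np.degrees([np.arctan2(-u[0],u[1]),np.arctan2(v[1],v[0])]),"len",np.linalg.norm(f1-f2),np.linalg.norm(l1-l2))
fm,lm=(f1+f2)/2,(l1+l2)/2
y=np.arctan2(-u[0],u[1])/2+np.arctan2(v[1],v[0])/2
ex=np.array([np.cos(y),np.sin(y)]);ey=np.array([-ex[1],ex[0]])
print("top centre",((fm@ex)+.075)*ex+((lm@ey)-.1)*ey)
mids=dict(back=s(328,155),right=s(535,107),left=s(350,292),front=s(562,235))
print({k:v.round(3).tolist() for k,v in mids.items()},"scene centre",sum(mids.values())/4)
d=mids['left']-mids['right'];print(np.degrees(np.arctan2(-d[0],d[1])),np.linalg.norm(d),np.linalg.norm(mids['back']-mids['front']))
b1,b2=s(232,210),s(385,80);d=b1-b2;print("back outer",b1,b2,np.degrees(np.arctan2(-d[0],d[1])),np.linalg.norm(d))
print("jar",s(150,80,.097),s(152,245,0),"spice",s(155,365,.096),t(93,335,.096),"candle",s(685,180,.01))
E
```

```text
yaws [25.76000583 26.73917515] len 0.13866445503629476 0.08796295875650616
top centre [ 0.52257265 -0.0697722 ]
{'back': [0.569, -0.036], 'right': [0.552, -0.143], 'left': [0.476, 0.013], 'front': [0.462, -0.09]} scene centre [ 0.51462109 -0.06390578]
25.855867890589074 0.17321806410280582 0.12026079224541555
back outer [0.55446455 0.02526544] [ 0.60936417 -0.09487828] 24.558005982186973 0.13209270115838412
jar [0.65971738 0.00866575] [0.65763878 0.01159626] spice [0.47024843 0.11217741] [0.47098367 0.11225441] candle [ 0.55117024 -0.24613818]
```

```bash
python3 -m pendant '[-0.6,0,0,1,1, -0.6,0,0,1,1, -0.8,0,0,1,1, -0.8,0,0,1,1, -0.8,0,0,1,1]' 60; python3 -m pendant '[-0.8,0,0,1,1, -0.8,0,0,1,1, -0.8,0,0,1,1, -0.8,0,0,0.6,1, 0,0,0,0,1]'; cat >> h.py <<'E'
C=np.array([.521,-.068]);Y=.454
def go(C=C,Y=Y):
    s=manip.observe();p=np.array(s["position"]);y=s["orientation"][2]
    tx=np.array([np.cos(y),np.sin(y)]);ty=np.array([np.sin(y),-np.cos(y)])
    e=np.array([np.cos(Y),np.sin(Y)]);n=np.array([-e[1],e[0]])
    print(s["clock"],p.round(4),np.round(s["orientation"],3),"F",np.round(s["force"],1))
    for k,q in dict(front=C-.062*e,back=C+.062*e,left=C+.087*n,right=C-.087*n,).items():
        d=q-p[:2];print(k,q.round(3),"rows units",(np.array([d@tx,d@ty])/.05).round(2))
E
python3 -c "from h import *;go()"
```

```text
clock: 0.88
position: [0.3164, 0.5237, 0.2081]
orientation: [-3.141, 0.0, 2.385]
force: [0.1, -0.7, 0.4]
width: -0.0002
grasp_force: 0.0
clock: 1.5
position: [0.416, 0.396, 0.2086]
orientation: [3.141, 0.001, 2.021]
force: [-1.2, 0.0, -0.6]
width: 0.0001
grasp_force: 0.0
1.5 [0.416  0.396  0.2086] [3.141e+00 1.000e-03 2.021e+00] F [-1.2  0.  -0.6]
front [ 0.465 -0.095] rows units [-9.27 -3.39]
back [ 0.577 -0.041] rows units [-9.26 -0.91]
left [0.483 0.01 ] rows units [-7.53 -2.16]
right [ 0.559 -0.146] rows units [-11.01  -2.14]
```

```bash
python3 -m pendant '[-0.75,-0.22,0,0,1, -0.75,-0.22,0,0,1, -0.75,-0.22,0,0,1, -0.75,-0.22,0,0,1, -0.75,-0.22,0,0,1]' >/dev/null; python3 -m pendant '[-0.75,-0.21,0.2,0,1, -0.75,-0.21,0.2,0,1, -0.75,-0.21,0.2,0,1, -0.75,-0.21,0.3,0,1, -0.75,-0.22,0.3,0,1]' >/dev/null; python3 -m pendant '[0,0,0,0,1,0,0,0,0,1]'; python3 - <<'E'
from h import *;go()
import cv2
a=[]
for n in("wrist","scene"):
    c=manip.capture(n);a.append(c["color"]);cv2.imwrite(f"pics/{n}2.png",a[-1])
cv2.imwrite("pics/both2.png",np.hstack([cv2.resize(a[0],(400,300)),cv2.resize(a[1][140:305,220:440],(400,300))]))
E
```

```text
clock: 3.0
position: [0.4827, 0.0161, 0.1484]
orientation: [3.141, -0.0, 2.029]
force: [0.2, -0.1, -0.7]
width: -0.0004
grasp_force: 0.0
3.0 [0.4827 0.0161 0.1484] [ 3.141 -0.     2.029] F [ 0.2 -0.1 -0.7]
front [ 0.465 -0.095] rows units [-1.84 -1.3 ]
back [ 0.577 -0.041] rows units [-1.85  1.18]
left [0.483 0.01 ] rows units [-0.11 -0.05]
right [ 0.559 -0.146] rows units [-3.59 -0.06]
```

View pics/both2.png

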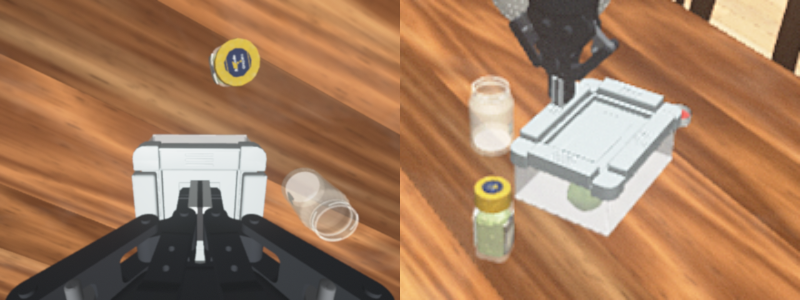

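The wrist view shows the lid square to the tool: the left section spans columns 152-248 with its outer edge at row ~135, and the fingertips sit at column ~200, on its centreline. I'll refine the pose from this view.

```bash
python3 - <<'E'
from h import *
import cv2
c=manip.capture("wrist");r=lambda x,y,z:ray(c,(x*1.4,y*1.4),z)
a,b=r(152,135,.09),r(247,135,.09);p,q=r(133,160,.082),r(267,160,.082)
print(a,b,np.linalg.norm(a-b),"mid",(a+b)/2,p,q,np.linalg.norm(p-q),(p+q)/2)
d=b-a;print("yaw",np.arctan2(d[1],d[0]))
n=np.array([-np.sin(.454),np.cos(.454)]);print("centre",(a+b)/2-.1*n)
g=cv2.resize(c["color"][165:330,150:400],(750,495),interpolation=cv2.INTER_CUBIC);cv2.imwrite("pics/wc.png",g)
E
```

```text
[0.42917305 0.01253245] [0.51701485 0.05612888] 0.09806544271777486 mid [0.47309395 0.03433067] [ 0.42064747 -0.0258668 ] [0.55369136 0.04017272] 0.14853246760838565 [0.48716941 0.00715296]
yaw 0.46068830183634063
centre [ 0.51695034 -0.05553934]
```

View pics/wc.png

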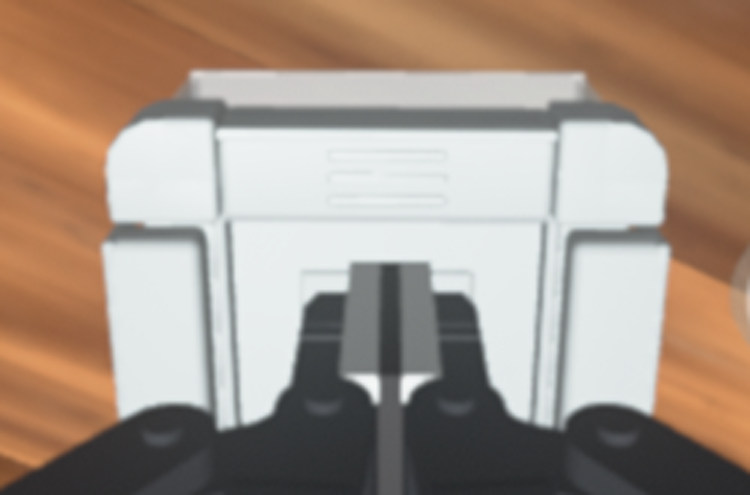

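The crop shows the left section's top face spanning (218,133) to (556,133), with its inner edge at y=218. The side sections' outer edges are at about x=103 and x=670.

```bash
python3 - <<'E'
from h import *
c=manip.capture("wrist");r=lambda x,y,z=.09:ray(c,(150+x/3,165+y/3),z)
a,b=r(218,133),r(556,133);i,j=r(222,218),r(552,218);p,q=r(103,245),r(670,245)
e=np.array([np.cos(.454),np.sin(.454)]);n=np.array([-e[1],e[0]])
for u,v,o in((a,b,.1),(i,j,.074),(p,q,None)):
    d=v-u;print((u+v)/2,"len",np.linalg.norm(d),"yaw",np.arctan2(d[1],d[0]), "own x centre",e@(u+v)/2, "own y centre",None if o is None else n@(u+v)/2-o)
print("prior",e@C,n@C)
E
```

```text
[0.47991296 0.02006394] len 0.0848154808344604 yaw 0.4608451273570548 own x centre 0.4400971172398933 own y centre -0.2924410056840186
[ 0.49017694 -0.00064572] len 0.08529831388358222 yaw 0.4608878392185102 own x centre 0.44023884515032174 own y centre -0.2895541835802941
[ 0.49344479 -0.0075483 ] len 0.147971606483319 yaw 0.46090194931513356 own x centre 0.4401484411409761 own y centre None
prior 0.43840038085404015 -0.2896033599028723
```

Wrist and top estimates agree to about 2 mm. Now I'll press the left section.

```bash
sed -i 's/^C=.*/e_=np.array([np.cos(.459),np.sin(.459)]);C=.440*np.array([np.cos(.454),np.sin(.454)])-.291*np.array([-np.sin(.454),np.cos(.454)]);Y=.459/' h.py
python3 -m pendant '[-0.14,0,0.4,0,1, 0,0,0.5,0,1, 0,0,0.15,0,1, 0,0,0.06,0,1, 0,0,0.06,0,1]'; python3 -m pendant '[0,0,0.06,0,1, 0,0,0.06,0,1]';python3 -m pendant '[0,0,0.04,0,1,0,0,0,0,1]'
```

```text
clock: 3.82
position: [0.4863, 0.0094, 0.0904]
orientation: [3.141, 0.0, 2.029]
force: [0.1, -0.2, -0.0]
width: 0.0001
grasp_force: 0.0
clock: 4.08
position: [0.486, 0.0093, 0.0839]
orientation: [3.141, 0.0, 2.029]
force: [0.3, 0.4, -0.3]
width: -0.0002
grasp_force: 0.0
clock: 4.32
position: [0.4858, 0.0092, 0.0817]
orientation: [-3.141, 0.0, 2.029]
force: [-0.1, 0.3, -0.2]
width: 0.0
grasp_force: 0.0
```

```bash
python3 -m pendant '[0,0,0.04,0,1, 0,0,0,0,1]'; python3 -m pendant '[0,0,0.03,0,1, 0,0,0,0,1]'
```

```text
clock: 4.58
position: [0.4858, 0.0092, 0.0797]
orientation: [-3.141, 0.0, 2.029]
force: [0.2, -0.4, 0.5]
width: 0.0002
grasp_force: 0.0
clock: 4.82
position: [0.4858, 0.0092, 0.0782]
orientation: [-3.141, 0.0, 2.029]
force: [-0.9, -0.4, 0.3]
width: 0.0001
grasp_force: 0.0
```

```bash
python3 - <<'E'
from h import *
import cv2
w=manip.capture("wrist")["color"];s=manip.capture("scene")["color"]
cv2.imwrite("pics/b3.png",np.hstack([cv2.resize(w[165:330,150:400],(400,300)),cv2.resize(s[165:255,270:390],(400,300),interpolation=cv2.INTER_CUBIC)]))
E
```

```text
(no output)
```

View pics/b3.png

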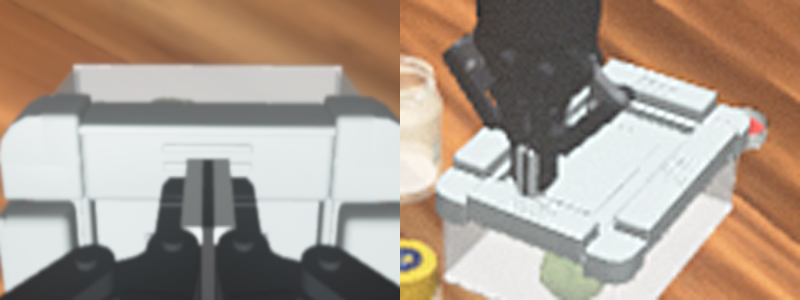

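The wrist half shows the fingertips over the left section, ending at y≈158 between its outer edge at y=125 and inner edge at y=198. There's no contact force yet. I'll check where the TCP projects.

```bash
python3 - <<'E'
from h import *
c=manip.capture("wrist");s=manip.observe()
M=np.array(c["world_to_cam"])
for dz in(0,.01,.02):
    q=M@np.r_[np.array(s["position"])+[0,0,dz],1];u=np.array([c["fx"]*q[0]/q[2]+c["cx"],c["fy"]*q[1]/q[2]+c["cy"]])
    print(dz,u,(u-[150,165])*[1.6,300/165])
r=lambda x,y,z:ray(c,(150+x/1.6,165+y*165/300),z)
n=np.array([-np.sin(.459),np.cos(.459)])
for z in(.09,.082):
    a,b=r(80,125,z),r(333,125,z);i,j=r(84,198,z),r(331,198,z)
    print(z,"len",np.linalg.norm(a-b),np.linalg.norm(i-j),"width",n@(a-i),"mid",n@(a+b+i+j)/4,"tcp",n@np.array(s["position"])[:2])
E
```

```text
0 [280.52373216 248.12903583] [208.83797146 151.14370151]
0.01 [280.55603613 255.97285114] [208.88965781 165.40518389]
0.02 [280.59216009 264.74420954] [208.94745615 181.35310825]
0.09 len 0.08360811424586473 0.0852456299785616 width 0.023935895677652187 mid -0.20512784302650636 tcp -0.20699048374510098
0.082 len 0.08798975982703534 0.0897130927515081 width 0.02519030277047249 mid -0.2090828536026898 tcp -0.20699048374510098
```

The fingertips look higher than the reported TCP, so I'll keep lowering in small steps and watch the force.

```bash
for i in 1 2 3; do python3 -m pendant '[0,0,0.03,0,1, 0,0,0.03,0,1]' | grep -E "posi|force: \["; done
```

```text
position: [0.4858, 0.0092, 0.0752]
force: [-0.3, 0.0, -0.1]
position: [0.4858, 0.0092, 0.0722]
force: [-0.2, 0.2, 0.1]
position: [0.4858, 0.0092, 0.0692]
force: [0.4, 0.0, -0.2]
```

```bash
python3 - <<'E'
from h import *
import cv2
W=manip.capture("wrist");S=manip.capture("scene");w=W["color"].copy();s=S["color"].copy();p=np.array(manip.observe()["position"])
s=cv2.resize(s[165:255,270:390],(800,600),interpolation=cv2.INTER_CUBIC)[:,200:600]
w=cv2.resize(w[165:330,150:400],(400,300))
def pr(c,q):
    q=np.array(c["world_to_cam"])@np.r_[q,1];return np.array([c["fx"]*q[0]/q[2]+c["cx"],c["fy"]*q[1]/q[2]+c["cy"]])
for dz in(0,.013):
    u=((pr(S,p+[0,0,dz])-[270,165])*800/120-[200,0]);v=(pr(W,p+[0,0,dz])-[150,165])*[1.6,300/165];print(u,v)
cv2.imwrite("pics/b4.png",np.hstack([np.vstack([w,w*0]),s]))
E
```

```text
[ 58.75676939 453.90135665] [208.72921832 150.98322975]
[ 59.58239499 422.54295996] [208.78987005 169.82294597]
```

View pics/b4.png

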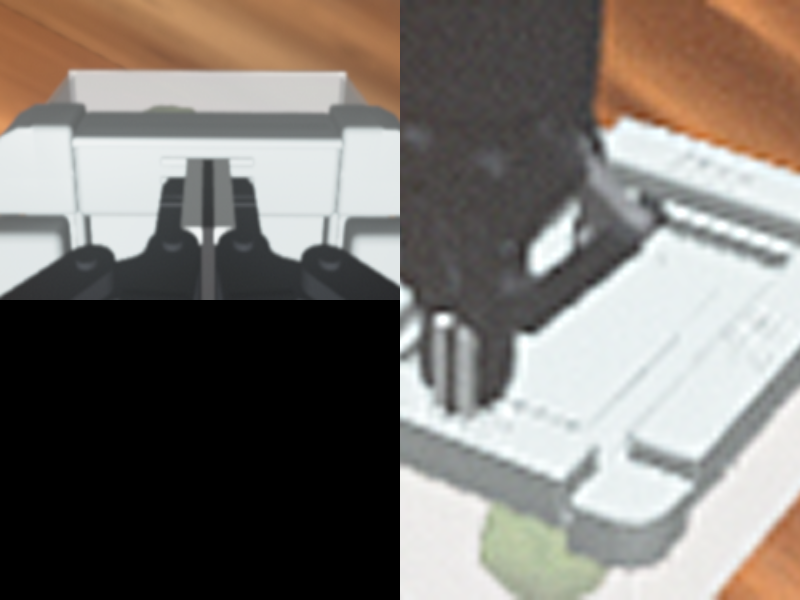

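The scene half shows the fingertips ending at y≈413, with the TCP projecting at y=454. So the real tips sit about 15 mm above the reported TCP and should be close to contact. I'll continue with the force watch.

```bash
for i in 1 2 ; do python3 -m pendant '[0,0,0.03,0,1, 0,0,0.03,0,1]' | grep -E "posi|force: \["; done
```

```text
position: [0.486, 0.0092, 0.0665]
force: [-3.2, -0.5, 7.3]
position: [0.4859, 0.0092, 0.0633]
force: [-0.3, -0.1, 0.3]
```

```bash
for i in 1 2 ; do python3 -m pendant '[0,0,0.03,0,1, 0,0,0,0,1]' | grep -E "posi|force: \["; done
```

```text
position: [0.4857, 0.0092, 0.0616]
force: [-0.2, 0.3, -0.2]
position: [0.4858, 0.0092, 0.0602]
force: [-0.6, -0.2, -0.6]
```

```bash
for i in 1 2 ; do python3 -m pendant '[0,0,0.03,0,1, 0,0,0,0,1]' | grep -E "posi|force: \["; done
```

```text
position: [0.486, 0.0092, 0.0593]
force: [-4.3, 0.5, 14.8]
position: [0.4862, 0.0093, 0.0588]
force: [-13.9, 0.6, 42.5]
```

Hard stop reached, so the left section clicked shut (tip offset ≈22 mm: contact at 0.068, shut at 0.060). Retracting and moving to the back section.

```bash
python3 -m pendant '[0,0,-0.3,0,1, 0,0,-0.5,0,1, 0,0,0,0,1]'; python3 -c "from h import *;go()"
```

```text
clock: 7.7
position: [0.4868, 0.0094, 0.0988]
orientation: [3.139, 0.001, 2.029]
force: [-0.6, -0.3, 0.3]
width: -0.0001
grasp_force: 0.0
7.7 [0.4868 0.0094 0.0988] [3.139e+00 1.000e-03 2.029e+00] F [-0.6 -0.3  0.3]
front [ 0.467 -0.096] rows units [-1.72 -1.28]
back [ 0.579 -0.041] rows units [-1.72  1.2 ]
left [0.485 0.009] rows units [ 0.02 -0.04]
right [ 0.562 -0.147] rows units [-3.46 -0.04]
```

```bash
python3 -m pendant '[-0.58,0.4,0,0,1, -0.58,0.4,0,0,1, -0.56,0.4,0,0,1, 0,0,0.3,0,1, 0,0,0.2,0,1]'; python3 -c "from h import *;go()"; for i in 1 2 3; do python3 -m pendant '[0,0,0.04,0,1, 0,0,0.03,0,1]' | grep -E "posi|force: \["; done
```

```text
clock: 8.32
position: [0.5766, -0.0412, 0.0707]
orientation: [-3.14, -0.001, 2.029]
force: [-0.3, 1.1, -0.6]
width: 0.0002
grasp_force: 0.0
8.325 [ 0.5766 -0.0412  0.0707] [-3.140e+00 -1.000e-03  2.029e+00] F [-0.3  1.1 -0.6]
front [ 0.467 -0.096] rows units [-0.02 -2.44]
back [ 0.579 -0.041] rows units [-0.02  0.04]
left [0.485 0.009] rows units [ 1.72 -1.2 ]
right [ 0.562 -0.147] rows units [-1.76 -1.2 ]
position: [0.5775, -0.041, 0.0689]
force: [-0.9, 0.3, -0.5]
position: [0.5779, -0.0411, 0.0659]
force: [-2.6, 0.9, 5.4]
position: [0.5778, -0.0413, 0.0619]
force: [0.9, 0.3, 0.1]
```

```bash
for i in 1 2; do python3 -m pendant '[0,0,0.03,0,1, 0,0,0.02,0,1]' | grep -E "posi|force: \["; done
```

```text
position: [0.5779, -0.0415, 0.0596]
force: [-3.2, 0.7, 12.9]
position: [0.5789, -0.0412, 0.0589]
force: [-10.6, 5.3, 46.0]
```

Back section is on its hard stop. Next is the right section.

```bash
python3 -m pendant '[0,0,-0.3,0,1, 0,0,-0.5,0,1, -0.58,-0.41,0,0,1, -0.58,-0.41,0,0,1,-0.58,-0.41,0,0,1]'; python3 -m pendant '[0,0,0.3,0,1, 0,0,0.2,0,1]'>/dev/null; python3 -c "from h import *;go()"
```

```text
clock: 10.2
position: [0.5608, -0.1476, 0.0971]
orientation: [3.141, 0.0, 2.029]
force: [0.5, -0.5, 0.0]
width: -0.0003
grasp_force: 0.0
10.45 [ 0.5608 -0.146   0.071 ] [-3.141e+00 -1.000e-03  2.029e+00] F [0.4 0.7 0.8]
front [ 0.467 -0.096] rows units [ 1.72 -1.23]
back [ 0.579 -0.041] rows units [1.72 1.25]
left [0.485 0.009] rows units [3.46 0.01]
right [ 0.562 -0.147] rows units [-0.02  0.01]
```

```bash
for i in 1 2 3 4; do python3 -m pendant '[0,0,0.04,0,1, 0,0,0.02,0,1]' | grep -E "posi|force: \["; done
```

```text
position: [0.5612, -0.146, 0.0688]
force: [-0.9, 0.2, 0.2]
position: [0.5614, -0.1462, 0.0663]
force: [-1.1, 1.2, 6.2]
position: [0.5612, -0.1464, 0.0629]
force: [0.6, -0.0, 0.0]
position: [0.5609, -0.1467, 0.0597]
force: [-1.3, 0.1, 4.9]
```

```bash
python3 -m pendant '[0,0,0.03,0,1, 0,0,0.01,0,1]' | grep -E "posi|force: \["; python3 -m pendant '[0,0,-0.3,0,1, 0,0,-0.5,0,1, 0.58,-0.41,0,0,1, 0.58,-0.41,0,0,1,0.57,-0.41,0,0,1]'; python3 -m pendant '[0,0,0.3,0,1, 0,0,0.2,0,1]'>/dev/null; python3 -c "from h import *;go()"
```

```text
position: [0.5613, -0.1468, 0.059]
force: [-9.5, 3.2, 28.9]
clock: 12.32
position: [0.4666, -0.0958, 0.0981]
orientation: [3.141, 0.0, 2.029]
force: [0.0, 0.4, 0.8]
width: -0.0001
grasp_force: 0.0
12.575 [ 0.468  -0.0963  0.0725] [3.141 0.    2.029] F [ 0.1 -0.1 -0.3]
front [ 0.467 -0.096] rows units [ 0.01 -0.01]
back [ 0.579 -0.041] rows units [0.01 2.47]
left [0.485 0.009] rows units [1.75 1.23]
right [ 0.562 -0.147] rows units [-1.73  1.23]
```

```bash
for i in 1 2 3 4; do python3 -m pendant '[0,0,0.04,0,1, 0,0,0.03,0,1]' | grep -E "posi|force: \["; done
```

```text
position: [0.4679, -0.0967, 0.0692]
force: [0.7, 0.0, -0.3]
position: [0.468, -0.0965, 0.0661]
force: [-2.1, -0.8, 6.0]
position: [0.4677, -0.0963, 0.0623]
force: [0.3, 0.1, -0.2]
position: [0.4678, -0.0962, 0.0591]
force: [-6.8, 1.0, 28.0]
```

All four are on their stops. Retracting well clear and checking.

```bash
python3 -m pendant '[0,0,-0.3,0,1, 0,0,-0.8,0,1, 0,0,-1,0,1, 0,0,-1,0,1, 0,0,-0.5,0,1]'; python3 -m pendant '[1,0,0,0,1, 1,0,0,0,1, 1,0,0,0,1,1,0,0,0,1, 0,0,0,0,1]'; python3 - <<'E'
from h import *
import cv2
s=manip.capture("scene")["color"]
cv2.imwrite("pics/end.png",cv2.resize(s[165:285,240:400],(800,600),interpolation=cv2.INTER_CUBIC))
E
```

```text
clock: 14.2
position: [0.4681, -0.0965, 0.2419]
orientation: [3.139, 0.001, 2.028]
force: [0.6, -0.3, -1.0]
width: 0.0001
grasp_force: 0.0
clock: 14.82
position: [0.3779, 0.0854, 0.2394]
orientation: [3.141, -0.0, 2.033]
force: [0.9, -0.5, 0.2]
width: -0.0003
grasp_force: 0.0
```

View pics/end.png

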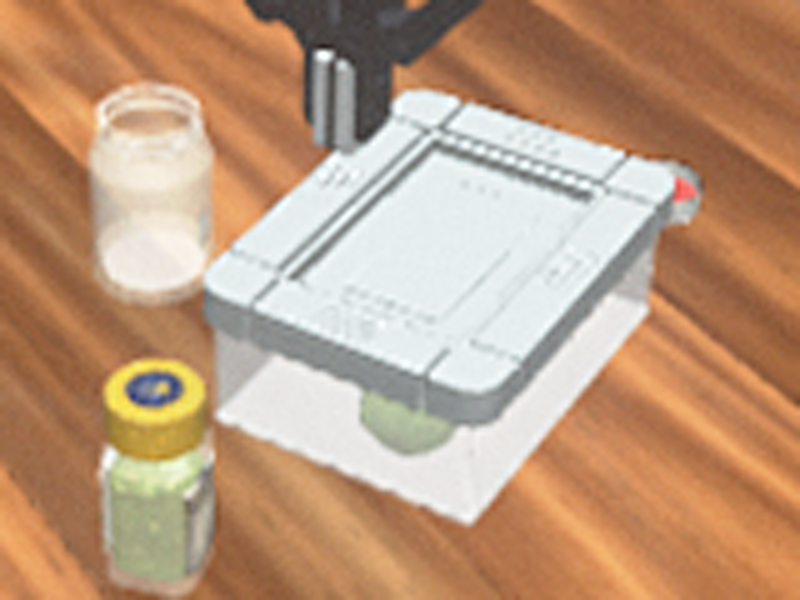

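All four sections are flush with the corners. The box, both jars and the tea light look unmoved, and the arm is clear.

```bash
python3 -c "from rig import manip;print(manip.finish_job())"
```

```text
the job is handed in; nothing more can be done
None
```

All four rim sections are pressed down to their stops and look flush in the last picture, with the box, both jars and the tea light apparently unmoved; I handed the job in at about 15 s, and no verdict came back.

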